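# Fish the fallen scrubbing brush out through the gap in an under-sink shelf

## Robot

A 6-joint arm with a two-finger parallel gripper is mounted at the origin on the work surface. World frame = base frame: x ahead of the robot, y to its left, z up, the work surface at z = 0. Lengths are in m, angles in rad, forces in N, time in s.
With the tool pointing down it reaches from about 0.4 to 0.925 m from the base axis. Payload 12.5 kg.
Tool frame: the origin (TCP) lies at the very end of the fingers, on their centre line; the grasp point (between the pads) lies arm.hold_point_z behind it (arm.hold_point_z is the distance from the TCP to the grasp point, in m); z points along the fingers, y is the line along which they close (so a half turn about z gives the same grasp; the last joint's range is limited). The gripper opens to 95 mm and grips with 3 to 60 N. Pads are 20 mm wide; open, the fingers measure 119 mm over their backs; the gripper's body (75 mm by 180 mm) begins 59 mm behind the grasp point.
Start: joints at [1.054, 0.491, 1.559, -0, 1.092, -0.106], TCP at [0.25, 0.573, 0.215] pointing down, gripper open.
Joint ranges: [-3.1, 3.1], [-0.84, 2.19], [0.05, 2.79], [-1.13, 4.28], [0.06, 2.93], [-2.69, 2.69]. Speed limits (rad/s): [2.22, 2.22, 2.79, 3.14, 3.14, 3.14].

## Interface

Orientations are given as a unit quaternion [x, y, z, w].
In Python, from rig import arm gives the robot as it stands. The module is installed in compiled form; this text tells all that it offers.
- The arm moves only by the tool servo_tool, never from a script. Its argument "targets" is a list of rows, each a list of 7 numbers: the shift along the tool's x, y, z each as a share of 20 mm, from -1 to 1, then the turn, a rotation vector about the tool's x, y, z each as a share of 8 degrees, from -1 to 1, then the closure, from 0 (fully open) to 1 (shut). A call has 1 to 12 rows; each row shifts and turns the commanded pose from where the row before left it, along the tool's axes as they then stand; what a row does not reach is not made up. A row lasts 1/10 s, in which the tool goes at most 50 mm and 8.59 degrees, less where a joint would pass 70% of its speed; a pose out of reach is approached as far as the arm can. A call with a number of a shift or a turn outside -1 to 1 is refused whole. A call with a gripper value outside its range is refused whole. The fingers move at their own pace and stop on an object; "squeeze" is the grip in N (left out, the last holds). Time passes only in rows, so rows that do not move let the fingers close. It gives the time, the measured TCP pose, the force, the opening and the grip force at its end, in the units of the state.
- arm.read_state(): the state, without advancing time (a new reading comes with each control period).
- arm.read_camera(name): name is "scene" or "top"; returns a dict with "img" (480x640x3 uint8, blue, green, red), "camera_matrix" (3x3 intrinsics, pixels), "R" (3x3) and "t" (3): a world point X has camera coordinates R X + t. Camera axes: x right, y down, z forward; pixel columns grow to the right and rows downward; lengths in m; the calibration is good to about 2 mm. A picture is of the moment at which its call begins. There is no depth.
- arm.sign_off(): hands the job in; it is judged then, once.
The state is a dict: "t": time; "joint_positions": joint angles; "joint_vel": joint speeds; "effort": joint torques, N m; "position": TCP position; "eef_rot": TCP orientation; "contact_force": force on the tool from outside, world axes, zero at the start; "ft_torque": the same for the moment, N m; "opening": opening from 0.0 (shut) to 1.0 (fully open); "grasp_force": force on a finger pad.
Only numpy, scipy, OpenCV 4.12 (cv2) and the standard library are available. Lean on these libraries where they do the work, as an engineer would, in place of code of your own. Each camera call takes 0.05 s, during which the arm holds its last target. There are 200 camera calls.

## Task

The long blue scrubbing brush has slid under the white wire shelf. Take it by the handle just behind its head, tilt it head up and draw it out diagonally through the gap in the shelf without forcing it against the wires, leaving the other things where they stand. Finish still holding it in the gripper, still and touching nothing else, with the whole brush, tail end included, well clear of the shelf (at least 70 mm above the shelf's top).

Things in the scene. Friction and masses are not known exactly. Their poses are not given: they have to be found in the camera images.
- shelf: White coated-wire shelf, fixed on the grey mat (z = 0). Origin on the mat under the centre of its gap, z up. Top of wires 90 mm above the mat, underside of the deck 81 mm. Covers x -160..160, y -330..260 mm. Cross wires every 26 mm over the panels y -330..-100 and y 100..260. Low wire rails round all four sides (25 and 55 mm high): nothing comes out sideways.
- gap (a point): Centre of the shelf's gap at the shelf's top, 90 mm above the mat; axes as the shelf's. The gap is a rectangle without wires, x -120..120 and y -100..100 mm to the centre lines of its 8 mm edge wires.
- brush: Blue plastic brush, 339 mm long, 0.1 to 0.19 kg, loose, stiff. Lies bristles down on the mat, head and neck showing in the gap, tail under the shelf's -y panel. x from tail to head (about the shelf's +y), z up out of the head's back; origin under the neck, level with the bristle ends. Head: x 25..95, 44 wide, z 0..38 mm (white rigid bristles below 22).
- brush_neck (a point): Axis of the handle 25 mm behind the head, the place to grip: brush x 0, z 28.5 mm; brush axes. The handle is a straight bar 18 mm wide (across y) and 16 mm thick; its axis falls from here to 8 mm at the tail. The brush balances within 40 mm of this point.
- brush_tip (a point): Front end of the head at the bristle ends: brush x 95, z 0 mm; brush axes.
- brush_tail (a point): Tail end of the handle, on its axis: brush x -243, z 8 mm; brush axes. It rests on the mat at the start.
- ramekin: White ceramic ramekin, 80 mm wide at the rim, 42 mm high, mouth up, standing on the shelf's +y panel. Origin at the centre of its underside. Leave alone.
- jar: Clear jar with steel twist cap, 72 mm wide, 120 mm high, standing on the mat. Origin at its underside. Leave alone.
- cleaner: Green cleaner bottle, 68 mm wide, 210 mm high, standing on the mat. Origin at its underside. Leave alone.
- tin: Tin, 74 mm wide, 100 mm high, standing on the mat. Origin at its underside. Leave alone.
- pipe_wrench: Pipe wrench with red handle, about 280 mm long, 18 mm high, lying on the mat to the right of the shelf. Origin at its underside below the handle. Leave alone.

How it is judged:
By the outcome, as a careful person would: the job done as asked, in the order asked, and still so for the second after the job is handed in, while the arm keeps its last pose, push and grip.
It also fails if it takes over 45 s, if anything falls off the work surface, if the arm or the gripper's body presses on something with over 40 N, if the wrist force passes 120 N, or if a joint passes its speed limit or range.

## Working session

There is one attempt and no reset: what is moved stays moved. The work goes in short steps, Python scripts to look and compute and a tool call to move; the robot and the scene stay as the last step left them, time stands still between calls to the robot, and variables do not carry over. Pictures are saved under pics/ and viewed, at most 10 in all, crops included, and the job is handed in when it is done.

Besides the shell and the picture viewer there is one more tool, called after ">>>" as name(argument=value, ...), one argument or row to a line, values as JSON. servo_tool: Moves the arm, as the interface text tells. Its arguments: {"type":"object","properties":{"targets":{"type":"array"},"squeeze":{"type":"number"}},"required":["targets"]}

```bash
mkdir -p pics; python3 - <<'E'
from rig import arm
import cv2,numpy as np
np.set_printoptions(precision=4,suppress=True)
for n in("scene","top"):
    c=arm.read_camera(n);cv2.imwrite(f"pics/{n}0.png",c["img"])
    R=np.array(c["R"]);t=np.array(c["t"]);print(n,c["camera_matrix"],R,"pos",-R.T@t)
s=arm.read_state();print(s,arm.hold_point_z)
E
```

```text
scene [[434.863    0.     314.8975]
 [  0.     434.863  245.2334]
 [  0.       0.       1.    ]] [[-0.8277  0.5611  0.0098]
 [ 0.4754  0.7104 -0.519 ]
 [-0.2982 -0.4249 -0.8547]] pos [0.9367 0.5727 1.2222]
top [[497.1792   0.     318.4804]
 [  0.     497.1792 235.5944]
 [  0.       0.       1.    ]] [[-0.0155 -0.9998 -0.0154]
 [-0.9889  0.0176 -0.1474]
 [ 0.1477  0.0129 -0.9889]] pos [ 0.3227 -0.0111  1.4962]
{'t': 0.1, 'joint_positions': array([ 1.0544,  0.4915,  1.5594,  0.    ,  1.0917, -0.1056]), 'joint_vel': array([ 0.0005, -0.0018, -0.0032,  0.0009, -0.0017,  0.0018]), 'effort': array([  0.0035, -61.3626, -25.8613,   0.0694,   0.0471,  -0.0001]), 'position': array([0.2495, 0.5728, 0.2141]), 'eef_rot': array([ 0.204 ,  0.979 , -0.0004, -0.0001]), 'contact_force': array([0.4199, 0.2898, 0.0258]), 'ft_torque': array([ 0.0622,  0.0541, -0.037 ]), 'grasp_force': 0.0, 'opening': 0.9983143602330755} 0.0188
```

View pics/scene0.png

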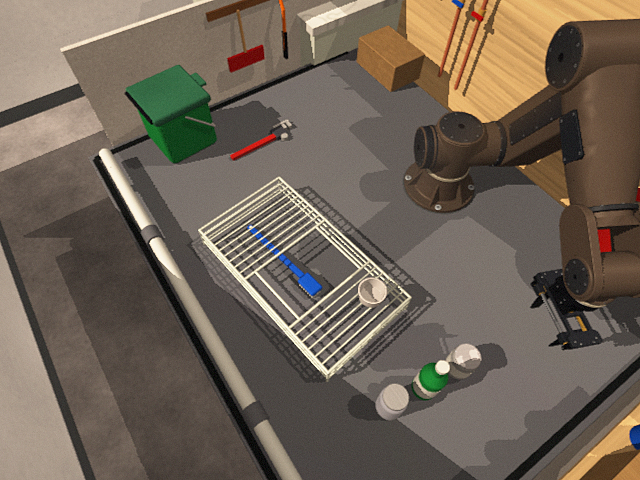

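View pics/top0.png

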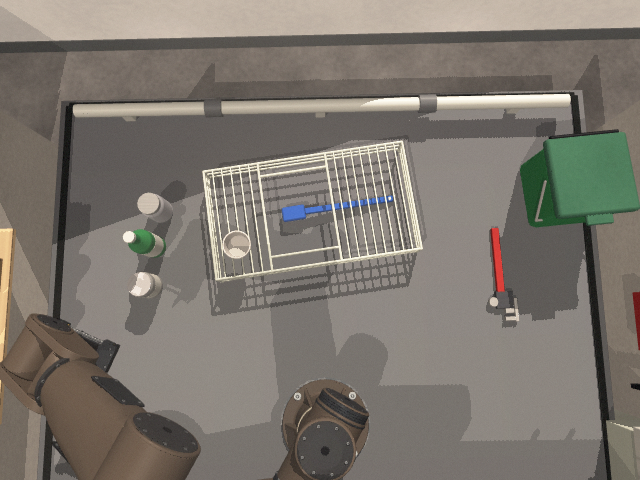

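The scene view shows the brush (head about (310,286), tail about (252,230)) under the shelf. In the top view the head is at (293,213), the tail at (392,198) and the ramekin at (237,243), with the gap roughly between columns 260 and 340. I'll measure these now.

```bash
cat > h.py <<'E'
import cv2,numpy as np
from rig import arm
np.set_printoptions(precision=4,suppress=True)
def ray(c,uv):
    R=np.array(c["R"]);t=np.array(c["t"]);d=R.T@np.linalg.solve(c["camera_matrix"],[uv[0],uv[1],1.]);return -R.T@t,d/np.linalg.norm(d)
def onz(c,uv,z):
    o,d=ray(c,uv);return o+d*(z-o[2])/d[2]
def proj(c,X):
    p=np.array(c["camera_matrix"])@(np.array(c["R"])@X+np.array(c["t"]));return p[:2]/p[2]
def blue(img,roi):
    h=cv2.cvtColor(img,cv2.COLOR_BGR2HSV);m=cv2.inRange(h,(105,120,50),(130,255,255))
    k=np.zeros_like(m);x0,y0,x1,y1=roi;k[y0:y1,x0:x1]=m[y0:y1,x0:x1];return k
E
python3 - <<'E'
from h import *
T=arm.read_camera("top");S=arm.read_camera("scene")
mt=blue(T["img"],(200,130,430,290));ms=blue(S["img"],(200,180,400,370))
for c,m in((T,mt),(S,ms)):
    n,l,st,_=cv2.connectedComponentsWithStats(m)
    i=1+np.argmax(st[1:,4]);print(st[1:])
    ys,xs=np.nonzero(m);p=np.c_[xs,ys].astype(np.float32)
    print(p[xs.argmin()],p[xs.argmax()])
# top: columnwise centreline and width
for u in range(278,400,3):
    y=np.nonzero(mt[:,u])[0]
    if len(y):print(u,y.min(),y.max(),end='; ')
print()
for sc,c,(x0,y0,x1,y1),n in((4,T,(195,130,430,290),"topc"),(4,S,(190,170,420,385),"scc")):
    im=cv2.resize(c["img"][y0:y1,x0:x1],None,fx=3.4 if n=="topc" else 2.7,fy=3.4 if n=="topc" else 2.7,interpolation=cv2.INTER_CUBIC);cv2.imwrite(f"pics/{n}.png",im);print(im.shape)
E
```

```text
[[378 197   7   6  36]
 [386 196   7   6  24]
 [360 199   7   7  37]
 [369 198   7   7  38]
 [351 201   7   6  37]
 [334 203   6   7  27]
 [343 202   7   6  34]
 [282 205  50  17 471]]
[282. 208.] [392. 196.]
[[247 225   3   4   7]
 [250 228   8   6  31]
 [255 233   8   6  30]
 [260 238   9   6  32]
 [266 243   8   7  32]
 [271 248   8   7  31]
 [277 254  45  42 502]]
[247. 227.] [321. 286.]
284 208 220; 287 207 220; 290 207 220; 293 206 219; 296 206 219; 299 205 218; 302 205 218; 305 208 217; 308 208 213; 311 207 212; 314 207 212; 317 206 211; 320 206 211; 323 206 211; 326 205 210; 329 205 209; 335 204 209; 338 203 208; 344 202 207; 347 202 207; 353 201 206; 356 201 206; 362 200 205; 365 199 204; 371 199 203; 374 198 203; 380 197 202; 383 197 202; 386 196 197; 389 201 201; 392 196 200; 
(544, 799, 3)
(580, 621, 3)
```

View pics/topc.png

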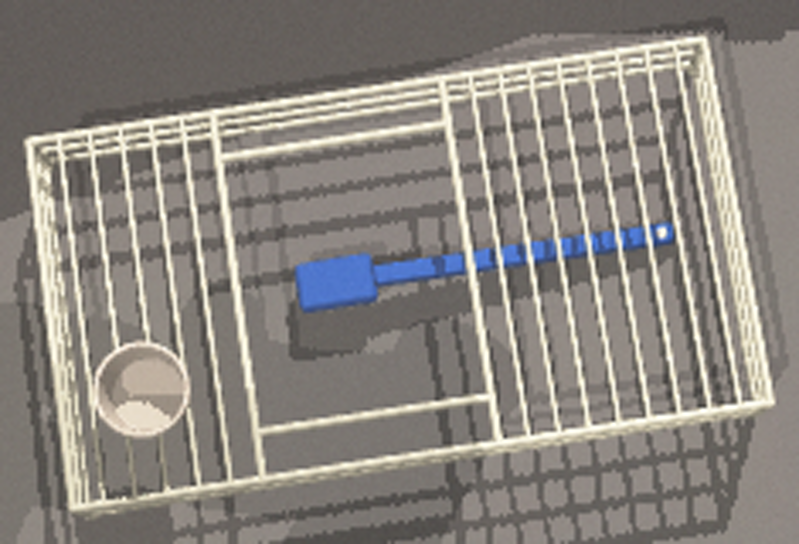

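View pics/scc.png

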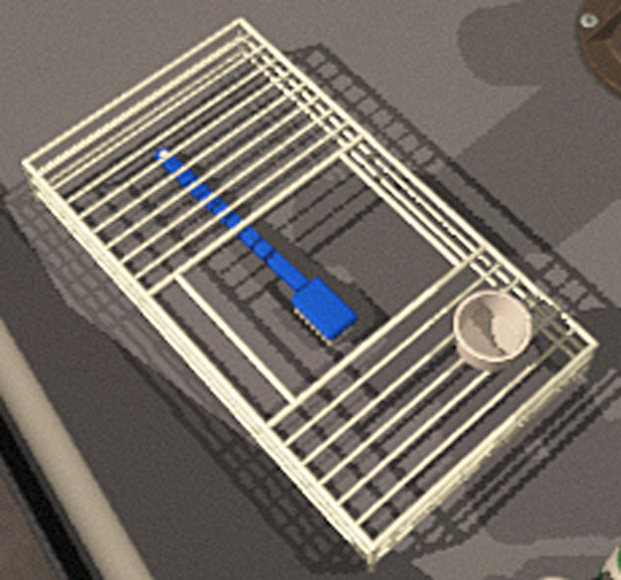

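The top crop shows the gap's corners at about (224,157), (448,125), (489,398) and (260,430). The head's top face is at (297,263)-(378,298), and the tail, with its hang hole, is at about (673,232). The scene crop agrees with this.

```bash
python3 - <<'E'
from h import *
T=arm.read_camera("top");S=arm.read_camera("scene")
cr=lambda p:(p[0]/3.4+195-.35,p[1]/3.4+130-.35)
sr=lambda p:(p[0]/2.7+190-.3,p[1]/2.7+170-.3)
print("gap (top) [+x-side: NW,NE,SE,SW]")
g=np.array([onz(T,cr(p),.086) for p in((224,157),(448,125),(489,398),(260,430))]);print(g, g.mean(0), np.linalg.norm(np.roll(g,-1,0)-g,axis=1))
o=np.array([onz(T,cr(p),.086) for p in((28,142),(705,40),(770,403),(75,508))]);print("outer",o,np.linalg.norm(np.roll(o,-1,0)-o,axis=1))
g2=np.array([onz(S,sr(p),.086) for p in((293,402),(180,275),(345,155),(470,255))]);print("gap scene",g2,g2.mean(0))
# brush: head top rect & handle centreline
m=blue(T["img"],(278,200,304,225));ys,xs=np.nonzero(m);r=cv2.minAreaRect(np.c_[xs,ys].astype(np.float32));print("head rect",r)
for name,uv,z in(("front",(282.5,214.5),.038),("hd-back",(305.5,211.5),.038),("neck312",(312,209.5),.0355),("h335",(335,206.5),.030),("h365",(365,202),.022),("tail",(392.5,198),.016)):
    print(name,onz(T,uv,z))
ms=blue(S["img"],(200,180,400,370));ys,xs=np.nonzero(ms);p=np.c_[xs,ys]
print("scene tail",onz(S,(249,228),.016))
# wrist of ramekin
for p,z in(((142,389),.132),): print("ramekin rim",onz(T,cr(p),z))
for p,z in(((150,203),.1),((135,238),.2),((140,290),.12)):print(onz(T,p,z))
E
```

```text
gap (top) [+x-side: NW,NE,SE,SW]
[[ 0.7131  0.1741  0.086 ]
 [ 0.7377 -0.0191  0.086 ]
 [ 0.5002 -0.0493  0.086 ]
 [ 0.4765  0.1434  0.086 ]] [0.6069 0.0623 0.086 ] [0.1948 0.2394 0.1942 0.2386]
outer [[ 0.7298  0.3436  0.086 ]
 [ 0.8092 -0.2429  0.086 ]
 [ 0.4919 -0.2845  0.086 ]
 [ 0.4137  0.2983  0.086 ]] [0.5919 0.32   0.588  0.3194]
gap scene [[ 0.7122  0.1791  0.086 ]
 [ 0.7344 -0.0129  0.086 ]
 [ 0.4963 -0.0427  0.086 ]
 [ 0.4562  0.1436  0.086 ]] [0.5998 0.0668 0.086 ]
head rect ((293.1216125488281, 212.72972106933594), (13.97391414642334, 22.029462814331055), 80.53767395019531)
front [0.6061 0.1145 0.038 ]
hd-back [0.614  0.0456 0.038 ]
neck312 [0.6202 0.0262 0.0355]
h335 [ 0.6292 -0.043   0.03  ]
h365 [ 0.6431 -0.1341  0.022 ]
tail [ 0.6552 -0.2184  0.016 ]
scene tail [ 0.6601 -0.204   0.016 ]
ramekin rim [0.5068 0.2348 0.132 ]
[0.6349 0.4914 0.1   ]
[0.5185 0.4921 0.2   ]
[0.3847 0.5035 0.12  ]
```

```bash
cat >> h.py <<'E'
from scipy.spatial.transform import Rotation as Ro
YAW=np.radians(8.3); BX=np.array([-np.sin(YAW),np.cos(YAW),0]); NECK=np.array([.620,.0205,.0285]); GAP=np.array([.607,.0623,0]); SY=np.array([-.134,.991,0])
def Rt(lean):  # tool frame leaning toward the head by lean deg
    y=np.array([np.cos(YAW),np.sin(YAW),0]);z=np.array([0,0,-1.]);x=np.cross(y,z)
    return Ro.from_matrix(np.c_[x,y,z])*Ro.from_rotvec([0,-np.radians(lean),0])
def go(P,R):   # grasp point target P -> units to command
    s=arm.read_state();C=Ro.from_quat(s["eef_rot"]);tcp=P+.0188*R.as_matrix()[:,2]
    print("t",s["t"],"pos",s["position"],"q",s["joint_positions"],"F",s["contact_force"],"grip",s["grasp_force"],s["opening"])
    print("to TCP",tcp,"shift units",C.inv().apply(tcp-s["position"])/.02,"turn units",np.degrees((C.inv()*R).as_rotvec())/8)
E
python3 -c "
from h import *
go(NECK+[0,0,.2],Rt(0))"
```

```text
t 0.3 pos [0.2495 0.573  0.2145] q [ 1.0544  0.4911  1.559   0.      1.0917 -0.1056] F [-0.6167 -1.4769 -0.4413] grip 0.0 0.9983596267347562
to TCP [0.62   0.0205 0.2097] shift units [-28.0131 -17.9285   0.2428] turn units [-0.0022  0.0009  7.2706]
```

>>> servo_tool(
  targets=[
    [0, 0, -0.8, 0, 0, 0.9, 0],
    [0, 0, -0.8, 0, 0, 0.9, 0],
    [0, 0, -0.8, 0, 0, 0.9, 0],
    [0, 0, -0.8, 0, 0, 0.9, 0],
    [0, 0, -0.8, 0, 0, 0.9, 0],
    [0, 0, -0.8, 0, 0, 0.9, 0],
    [0, 0, -0.8, 0, 0, 0.9, 0],
    [0, 0, -0.8, 0, 0, 0.9, 0],
    [0, 0, 0, 0, 0, 0, 0],
  ],
)

```text
t: 1.2
position: [0.2498, 0.5735, 0.3446]
eef_rot: [0.651, 0.759, 0.002, -0.0]
contact_force: [-0.2, 0.4, -0.2]
opening: 1.002
grasp_force: 0.0
```

```bash
python3 -c "
from h import *
go(NECK+[0,0,.2],Rt(0))"
```

```text
t 1.2 pos [0.2498 0.5735 0.3446] q [1.0544 0.3956 1.3697 0.     1.3728 0.9015] F [-0.2301  0.4371 -0.2126] grip 0.0 1.0017638664689834
to TCP [0.62   0.0205 0.2097] shift units [-30.1628  14.0697   6.6923] turn units [ 0.0153 -0.0195  0.0575]
```

>>> servo_tool(
  targets=[
    [-0.84, 0.39, 0, 0, 0, 0, 0],
    [-0.84, 0.39, 0, 0, 0, 0, 0],
    [-0.84, 0.39, 0, 0, 0, 0, 0],
    [-0.84, 0.39, 0, 0, 0, 0, 0],
    [-0.84, 0.39, 0, 0, 0, 0, 0],
    [-0.84, 0.39, 0, 0, 0, 0, 0],
    [-0.84, 0.39, 0, 0, 0, 0, 0],
    [-0.84, 0.39, 0, 0, 0, 0, 0],
    [-0.84, 0.39, 0, 0, 0, 0, 0],
    [-0.84, 0.39, 0, 0, 0, 0, 0],
    [-0.84, 0.39, 0, 0, 0, 0, 0],
    [-0.84, 0.39, 0, 0, 0, 0, 0],
  ],
)

```text
t: 2.4
position: [0.3739, 0.3864, 0.3426]
eef_rot: [0.65, 0.76, 0.0, -0.0]
contact_force: [-0.8, 0.0, -0.4]
opening: 0.996
grasp_force: 0.0
```

>>> servo_tool(
  targets=[
    [-0.84, 0.39, 0, 0, 0, 0, 0],
    [-0.84, 0.39, 0, 0, 0, 0, 0],
    [-0.84, 0.39, 0, 0, 0, 0, 0],
    [-0.84, 0.39, 0, 0, 0, 0, 0],
    [-0.84, 0.39, 0, 0, 0, 0, 0],
    [-0.84, 0.39, 0, 0, 0, 0, 0],
    [-0.84, 0.39, 0, 0, 0, 0, 0],
    [-0.84, 0.39, 0, 0, 0, 0, 0],
    [-0.84, 0.39, 0, 0, 0, 0, 0],
    [-0.84, 0.39, 0, 0, 0, 0, 0],
    [-0.84, 0.39, 0, 0, 0, 0, 0],
    [-0.84, 0.39, 0, 0, 0, 0, 0],
  ],
)

```text
t: 3.6
position: [0.4969, 0.2016, 0.3426]
eef_rot: [0.65, 0.76, 0.0, 0.0]
contact_force: [-0.3, 0.7, -0.4]
opening: 0.996
grasp_force: 0.0
```

>>> servo_tool(
  targets=[
    [-0.84, 0.39, 0, 0, 0, 0, 0],
    [-0.84, 0.39, 0, 0, 0, 0, 0],
    [-0.84, 0.39, 0, 0, 0, 0, 0],
    [-0.84, 0.39, 0, 0, 0, 0, 0],
    [-0.84, 0.39, 0, 0, 0, 0, 0],
    [-0.84, 0.39, 0, 0, 0, 0, 0],
    [-0.84, 0.39, 0, 0, 0, 0, 0],
    [-0.84, 0.39, 0, 0, 0, 0, 0],
    [0, 0, 0, 0, -0.8, 0, 0],
    [0, 0, 0, 0, -0.8, 0, 0],
    [0, 0, 0, 0, -0.8, 0, 0],
    [0, 0, 0, 0, -0.6, 0, 0],
  ],
)

```text
t: 4.8
position: [0.5795, 0.0801, 0.3428]
eef_rot: [0.636, 0.743, -0.136, 0.16]
contact_force: [0.6, -0.9, 0.0]
opening: 0.999
grasp_force: 0.0
```

```bash
python3 -c "
from h import *
go(NECK+[0,0,.1],Rt(24));go(NECK,Rt(24))"
```

```text
t 4.8 pos [0.5795 0.0801 0.3428] q [ 0.2152  0.3602  1.491  -0.4346  1.3397  0.1717] F [ 0.6479 -0.8776  0.0042] grip 0.0 0.9985828644057515
to TCP [0.6211 0.0129 0.1113] shift units [ 1.4341  1.5294 12.0471] turn units [0.033  0.0302 0.0666]
t 4.8 pos [0.5795 0.0801 0.3428] q [ 0.2152  0.3602  1.491  -0.4346  1.3397  0.1717] F [ 0.6479 -0.8776  0.0042] grip 0.0 0.9985828644057515
to TCP [0.6211 0.0129 0.0113] shift units [ 3.487   1.5273 16.6062] turn units [0.033  0.0302 0.0666]
```

>>> servo_tool(
  targets=[
    [0.13, 0.14, 1, 0, 0, 0, 0],
    [0.13, 0.14, 1, 0, 0, 0, 0],
    [0.13, 0.14, 1, 0, 0, 0, 0],
    [0.13, 0.14, 1, 0, 0, 0, 0],
    [0.13, 0.14, 1, 0, 0, 0, 0],
    [0.13, 0.14, 1, 0, 0, 0, 0],
    [0.13, 0.14, 1, 0, 0, 0, 0],
    [0.13, 0.14, 1, 0, 0, 0, 0],
    [0.13, 0.14, 1, 0, 0, 0, 0],
    [0.13, 0.13, 1, 0, 0, 0, 0],
    [0.1, 0.1, 1, 0, 0, 0, 0],
    [0, 0, 0.9, 0, 0, 0.07, 0],
  ],
)

```text
t: 6.0
position: [0.6199, 0.0137, 0.1126]
eef_rot: [0.64, 0.74, -0.135, 0.158]
contact_force: [1.5, 0.4, -0.1]
opening: 1.002
grasp_force: 0.0
```

```bash
python3 - <<'E'
from h import *
go(NECK,Rt(24))
T=arm.read_camera("top");S=arm.read_camera("scene")
a=cv2.resize(T["img"][120:300,200:400],(400,360),interpolation=cv2.INTER_CUBIC);b=cv2.resize(S["img"][200:380,220:420],(400,360),interpolation=cv2.INTER_CUBIC)
cv2.imwrite("pics/hover.png",np.hstack([a,b]))
E
```

```text
t 6.0 pos [0.6199 0.0137 0.1126] q [ 0.0939  0.6218  1.7029 -0.5584  0.8726  0.3251] F [ 1.5196  0.3723 -0.1091] grip 0.0 1.0019696509914346
to TCP [0.6211 0.0129 0.0113] shift units [2.0136 0.0364 4.6448] turn units [ 0.0237 -0.0014 -0.0031]
```

View pics/hover.png

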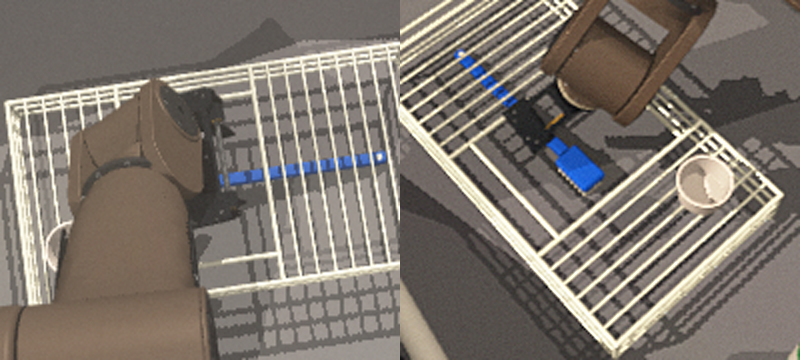

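The fingers straddle the handle inside the gap. In the scene half of the picture the gripper is at about (530,125), just behind the head at (580,165). I'll descend.

>>> servo_tool(
  targets=[
    [0.25, 0, 0.58, 0, 0, 0, 0],
    [0.25, 0, 0.58, 0, 0, 0, 0],
    [0.25, 0, 0.58, 0, 0, 0, 0],
    [0.25, 0, 0.58, 0, 0, 0, 0],
    [0.25, 0, 0.58, 0, 0, 0, 0],
    [0.25, 0, 0.58, 0, 0, 0, 0],
    [0.25, 0, 0.58, 0, 0, 0, 0],
    [0.25, 0, 0.55, 0, 0, 0, 0],
    [0, 0, 0, 0, 0, 0, 0],
  ],
)

```text
t: 7.0
position: [0.6193, 0.0136, 0.0114]
eef_rot: [0.64, 0.74, -0.135, 0.158]
contact_force: [-0.3, -0.5, -0.4]
opening: 1.003
grasp_force: 0.0
```

```bash
python3 - <<'E'
from h import *
go(NECK,Rt(24))
T=arm.read_camera("top");S=arm.read_camera("scene")
a=cv2.resize(T["img"][120:300,200:400],(400,360),interpolation=cv2.INTER_CUBIC);b=cv2.resize(S["img"][215:335,230:363],(400,360),interpolation=cv2.INTER_CUBIC)
cv2.imwrite("pics/down.png",np.hstack([a,b]))
E
```

```text
t 7.0 pos [0.6193 0.0136 0.0114] q [ 0.0937  0.7674  1.7526 -0.6686  0.7138  0.4814] F [-0.2917 -0.4859 -0.4115] grip 0.0 1.0031448234675362
to TCP [0.6211 0.0129 0.0113] shift units [-0.039   0.0863  0.0241] turn units [ 0.0126 -0.002   0.0008]
```

View pics/down.png

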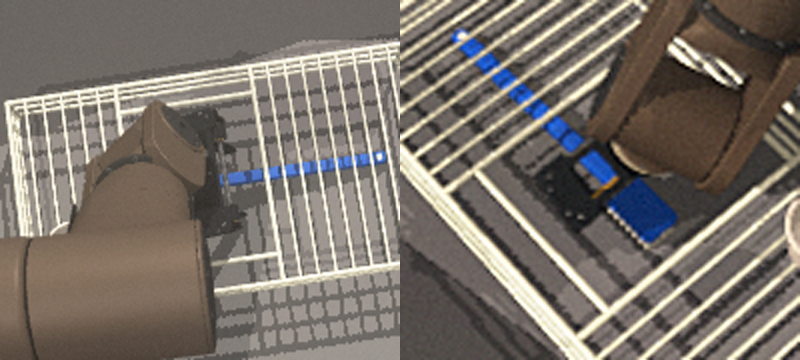

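The fingers now stand either side of the handle just behind the head (gripper about (575,185), head about (640,210) in the right half), and there is no contact force. I'll close.

>>> servo_tool(
  targets=[
    [0, 0.08, 0, 0, 0, 0, 0.4],
    [0, 0, 0, 0, 0, 0, 0.6],
    [0, 0, 0, 0, 0, 0, 0.75],
    [0, 0, 0, 0, 0, 0, 0.8],
    [0, 0, 0, 0, 0, 0, 0.9],
    [0, 0, 0, 0, 0, 0, 1],
    [0, 0, 0, 0, 0, 0, 1],
    [0, 0, 0, 0, 0, 0, 1],
    [0, 0, 0, 0, 0, 0, 1],
    [0, 0, 0, 0, 0, 0, 1],
  ],
  squeeze=45,
)

```text
t: 8.1
position: [0.6216, 0.0139, 0.0133]
eef_rot: [0.64, 0.74, -0.134, 0.159]
contact_force: [1.3, -0.2, 0.0]
opening: 0.216
grasp_force: 0.3
```

```bash
python3 - <<'E'
from h import *
go(NECK,Rt(24))
# plan in shelf (y,z) plane, mm: neck y n, z, brush pitch th; check clearances
n0=(np.r_[NECK[:2]-GAP[:2],0]@SY)*1e3; print("neck shelf y",n0)
def chk(n,z,th):
    t=np.radians(th);c,s=np.cos(t),np.sin(t);P=lambda x,zz:np.array([n+c*x-s*(zz-28.5),z+s*x+c*(zz-28.5)])
    tail=P(-243,8);a=np.radians(th+4.8);w=np.array([-100,86])-np.array([n,z])
    d=-(-np.sin(a)*w[0]+np.cos(a)*w[1])  # axis above wire +
    L=np.radians(24-th);ax=np.array([np.sin(L),np.cos(L)]);la=np.array([np.cos(L),-np.sin(L)])
    rb=np.array([n,z])+59*ax-37.5*la; fb=np.array([n,z])+59*ax+37.5*la
    print(f"n{n:.0f} z{z:.0f} th{th}: tail {tail.round()} tailbottom {tail[1]-8*np.cos(a):.0f} wire gap {-d-12:.0f} tip {P(95,0).round()} headtop {P(95,38).round()} body rear {rb.round()} front {fb.round()}")
path=[(n0,28.5,0),(n0-2,55,5),(n0-2,80,11),(-30,100,16),(-12,122,22),(5,145,28),(20,170,35),(35,195,42),(50,240,44),(60,290,44),(60,340,44),(60,390,44)]
for p in path: chk(*p)
E
```

```text
t 8.1 pos [0.6216 0.0139 0.0133] q [ 0.0939  0.766   1.7475 -0.6659  0.7169  0.4779] F [ 1.251  -0.2368  0.0119] grip 0.30158341862261295 0.2155546568020681
to TCP [0.6211 0.0129 0.0113] shift units [ 0.0004 -0.0334  0.1094] turn units [ 0.0299 -0.0006 -0.0056]
neck shelf y -43.165800000000004
n-43 z28 th0: tail [-286.    8.] tailbottom 0 wire gap 50 tip [52.  0.] headtop [52. 38.] body rear [-53.  98.] front [15. 67.]
n-45 z55 th5: tail [-285.   13.] tailbottom 6 wire gap 28 tip [52. 35.] headtop [49. 73.] body rear [-61. 123.] front [ 9. 99.]
n-45 z80 th11: tail [-280.   14.] tailbottom 6 wire gap 9 tip [54. 70.] headtop [ 46. 107.] body rear [-68. 146.] front [  5. 129.]
n-30 z100 th16: tail [-258.   13.] tailbottom 6 wire gap -0 tip [69. 99.] headtop [ 59. 135.] body rear [-59. 164.] front [ 15. 153.]
n-12 z122 th22: tail [-230.   12.] tailbottom 5 wire gap -4 tip [ 87. 131.] headtop [ 73. 166.] body rear [-47. 182.] front [ 28. 180.]
n5 z145 th28: tail [-200.   13.] tailbottom 6 wire gap -5 tip [102. 164.] headtop [ 84. 198.] body rear [-37. 201.] front [ 38. 206.]
n20 z170 th35: tail [-167.   14.] tailbottom 8 wire gap 0 tip [114. 201.] headtop [ 92. 232.] body rear [-28. 221.] front [ 46. 235.]
n35 z195 th42: tail [-132.   17.] tailbottom 12 wire gap 12 tip [125. 237.] headtop [ 99. 266.] body rear [-19. 240.] front [ 52. 263.]
n50 z240 th44: tail [-111.   56.] tailbottom 51 wire gap -1 tip [138. 285.] headtop [112. 313.] body rear [ -5. 283.] front [ 65. 308.]
n60 z290 th44: tail [-101.  106.] tailbottom 101 wire gap -26 tip [148. 335.] headtop [122. 363.] body rear [  5. 333.] front [ 75. 358.]
n60 z340 th44: tail [-101.  156.] tailbottom 151 wire gap -59 tip [148. 385.] headtop [122. 413.] body rear [  5. 383.] front [ 75. 408.]
n60 z390 th44: tail [-101.  206.] tailbottom 201 wire gap -92 tip [148. 435.] headtop [122. 463.] body rear [  5. 433.] front [ 75. 458.]
```

```bash
python3 - <<'E'
import numpy as np
for th in range(0,50,2):
    t=np.radians(th);c,s=np.cos(t),np.sin(t);a=np.radians(th+4.8)
    z=5+8*np.cos(a)+243*s+20.5*c
    best=None
    for n in np.arange(-46,60,1.):
        w=np.array([-100-n,86-z]);gap=(-np.sin(a)*w[0]+np.cos(a)*w[1])-12
        P=lambda x,q:np.array([n+c*x-s*(q-28.5),z+s*x+c*(q-28.5)])
        # head front face & underside distance to +y edge wire
        pts=np.array([P(95,q) for q in range(0,39,2)]+[P(x,0) for x in range(25,96,3)]+[P(x,20) for x in range(-20,25,3)])
        h=np.linalg.norm(pts-[100,86],axis=1).min()-4
        # inside head?
        r=np.array([100,86])-[n,z];xb=c*r[0]+s*r[1];zb=-s*r[0]+c*r[1]+28.5
        if xb<95 and xb>25 and zb>0: h=-1
        if xb<25 and zb>20:h=-1
        m=min(gap,h)
        if best is None or m>best[0]+.01: best=(m,n,gap,h)
    print(th,"z%.0f n%.0f min%.0f gap%.0f head%.0f"%(z,best[1],best[0],best[2],best[3]))
E
```

```text
0 z33 n-22 min47 gap47 head47
2 z42 n-27 min40 gap40 head41
4 z50 n-28 min34 gap34 head35
6 z59 n-26 min29 gap29 head29
8 z67 n-22 min24 gap24 head24
10 z75 n-19 min19 gap19 head20
12 z83 n-16 min15 gap15 head15
14 z91 n-14 min11 gap11 head11
16 z99 n-5 min9 gap9 head9
18 z107 n16 min13 gap14 head13
20 z115 n32 min17 gap17 head18
22 z122 n46 min21 gap22 head21
24 z130 n57 min25 gap25 head25
26 z137 n59 min26 gap26 head33
28 z144 n59 min25 gap25 head41
30 z151 n59 min26 gap26 head49
32 z158 n59 min26 gap26 head57
34 z164 n59 min27 gap27 head65
36 z170 n59 min28 gap28 head72
38 z177 n59 min30 gap30 head80
40 z183 n59 min32 gap32 head87
42 z188 n59 min34 gap34 head93
44 z194 n59 min37 gap37 head97
46 z199 n59 min40 gap40 head101
48 z204 n59 min43 gap43 head105
```

>>> servo_tool(
  targets=[
    [0, 0, 0, 0, 0, 0, 1],
    [0, 0, 0, 0, 0, 0, 1],
    [0, 0, 0, 0, 0, 0, 1],
    [0, 0, 0, 0, 0, 0, 1],
  ],
  squeeze=45,
)

```text
t: 8.5
position: [0.6216, 0.0139, 0.0134]
eef_rot: [0.64, 0.74, -0.134, 0.159]
contact_force: [0.6, 0.0, -0.2]
opening: 0.186
grasp_force: 45.0
```

Gripped: the opening is 17.7 mm, which matches the 18 mm handle, at 45 N. Next I'll work out the tilt-and-draw rows.

```bash
cat > plan.py <<'E'
from h import *
import sys
W=np.array([(0,-43,28.5),(2,-42,41),(4,-38,50),(6,-32,59),(8,-26,67),(10,-20,75),(12,-16,83),(14,-13,91),(16,-5,99),(18,12,107),(20,22,116),(22,28,125),(26,34,140),(30,38,154),(36,42,175),(44,47,200),(52,52,225)])
f=lambda th:np.array([np.interp(th,W[:,0],W[:,i]) for i in(1,2)])
def tcp(th,n,z): # in plane (y,z): hold point is +dz above neck axis
    L=np.radians(24-th);ax=-np.array([np.sin(L),np.cos(L)]);return np.array([n,z+2])+18.8*ax
def rows(seq): # seq of (th,n,z)
    for a,b in zip(seq[:-1],seq[1:]):
        d=tcp(*b)-tcp(*a);L=np.radians(24-a[0])
        x=np.array([np.cos(L),-np.sin(L)]);zt=-np.array([np.sin(L),np.cos(L)])
        print("->th%.0f n%.0f z%.0f: x %.2f z %.2f turn %.3f"%(*b,d@x/20,d@zt/20,(b[0]-a[0])/8))
def where():
    s=arm.read_state();R=Ro.from_quat(s["eef_rot"]).as_matrix();h=s["position"]-.0188*R[:,2]
    lean=np.degrees(np.arctan2(-R[:,2]@BX,-R[2,2]));r=h-GAP
    print("t",s["t"],"th %.1f n %.1f z %.1f lat %.1f"%(24-lean,r@SY*1e3,h[2]*1e3-2,r@[.991,.134,0]*1e3),"F",s["contact_force"],"grip",s["grasp_force"],s["opening"],"q",s["joint_positions"])
if __name__=="__main__":
    where();rows([(t,*f(t)) for t in range(0,54,2)])
E
python3 plan.py
```

```text
t 8.5 th 0.0 n -42.3 z 28.5 lat 7.9 F [ 0.56    0.0169 -0.2337] grip 44.99582648277283 0.1857424093117961 q [ 0.0939  0.766   1.7475 -0.6659  0.7169  0.4779]
->th2 n-42 z41: x -0.18 z -0.59 turn 0.250
->th4 n-38 z50: x 0.05 z -0.49 turn 0.250
->th6 n-32 z59: x 0.16 z -0.53 turn 0.250
->th8 n-26 z67: x 0.19 z -0.47 turn 0.250
->th10 n-20 z75: x 0.21 z -0.47 turn 0.250
->th12 n-16 z83: x 0.13 z -0.44 turn 0.250
->th14 n-13 z91: x 0.10 z -0.42 turn 0.250
->th16 n-5 z99: x 0.36 z -0.46 turn 0.250
->th18 n12 z107: x 0.82 z -0.51 turn 0.250
->th20 n22 z116: x 0.48 z -0.50 turn 0.250
->th22 n28 z125: x 0.30 z -0.47 turn 0.250
->th24 n31 z132: x 0.17 z -0.38 turn 0.250
->th26 n34 z140: x 0.18 z -0.38 turn 0.250
->th28 n36 z147: x 0.14 z -0.35 turn 0.250
->th30 n38 z154: x 0.16 z -0.34 turn 0.250
->th32 n39 z161: x 0.14 z -0.34 turn 0.250
->th34 n41 z168: x 0.15 z -0.34 turn 0.250
->th36 n42 z175: x 0.16 z -0.33 turn 0.250
->th38 n43 z181: x 0.16 z -0.29 turn 0.250
->th40 n44 z188: x 0.17 z -0.29 turn 0.250
->th42 n46 z194: x 0.18 z -0.28 turn 0.250
->th44 n47 z200: x 0.19 z -0.28 turn 0.250
->th46 n48 z206: x 0.20 z -0.27 turn 0.250
->th48 n50 z212: x 0.21 z -0.27 turn 0.250
->th50 n51 z219: x 0.22 z -0.26 turn 0.250
->th52 n52 z225: x 0.23 z -0.25 turn 0.250
```

>>> servo_tool(
  targets=[
    [-0.08, 0, -0.29, 0, 0.125, 0, 1],
    [-0.08, 0, -0.29, 0, 0.125, 0, 1],
    [0.03, 0, -0.25, 0, 0.125, 0, 1],
    [0.03, 0, -0.25, 0, 0.125, 0, 1],
    [0.08, 0, -0.26, 0, 0.125, 0, 1],
    [0.08, 0, -0.26, 0, 0.125, 0, 1],
    [0.1, 0, -0.24, 0, 0.125, 0, 1],
    [0.1, 0, -0.24, 0, 0.125, 0, 1],
    [0, 0, 0, 0, 0, 0, 1],
    [0, 0, 0, 0, 0, 0, 1],
  ],
)

```text
t: 9.5
position: [0.6185, 0.0332, 0.0508]
eef_rot: [0.648, 0.749, -0.09, 0.107]
contact_force: [0.3, 0.2, -1.4]
opening: 0.184
grasp_force: 45.0
```

```bash
python3 - <<'E'
from plan import *
where()
S=arm.read_camera("scene");T=arm.read_camera("top")
# predicted tail (brush frame rigid with tool) vs seen, top/scene
def pred(x,z):
    s=arm.read_state();R=Ro.from_quat(s["eef_rot"])*Ro.from_rotvec([0,np.radians(24),0])
    M=R.as_matrix();h=s["position"]-.0188*Ro.from_quat(s["eef_rot"]).as_matrix()[:,2]
    bx=M[:,0];bz=-M[:,2];nk=h-.002*bz;return nk+bx*x+bz*(z-.0285)
t=pred(-.243,.016);print("tail top",t,"px top",proj(T,t),"scene",proj(S,t))
for c,roi in((T,(300,130,430,290)),(S,(200,180,300,270))):
    ys,xs=np.nonzero(blue(c["img"],roi));i=xs.argmax() if c is T else xs.argmin();print("seen",xs[i],ys[xs==xs[i]].mean())
b=cv2.resize(S["img"][200:380,220:420],(640,576),interpolation=cv2.INTER_CUBIC);cv2.imwrite("pics/t8.png",b)
E
```

```text
t 9.5 th 8.0 n -25.2 z 66.8 lat 7.3 F [ 0.2843  0.2132 -1.4427] grip 44.995611906051636 0.18443982763915637 q [ 0.0678  0.69    1.7306 -0.4197  0.7397  0.2374]
tail top [ 0.6524 -0.1977  0.0205] px top [385.8779 198.6952] scene [251.8059 227.4934]
seen 384 201.5
seen 251 230.0
```

View pics/t8.png

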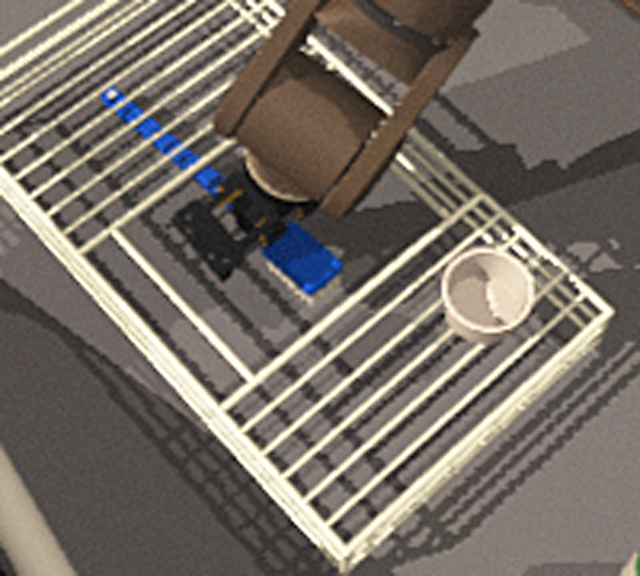

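The brush follows rigidly: its tail is at (110,95), its head at (300,260), and the load is about 1.4 N, its own weight. I'll continue along the plan.

>>> servo_tool(
  targets=[
    [0.1, 0, -0.24, 0, 0.125, 0, 1],
    [0.1, 0, -0.24, 0, 0.125, 0, 1],
    [0.07, 0, -0.22, 0, 0.125, 0, 1],
    [0.07, 0, -0.22, 0, 0.125, 0, 1],
    [0.05, 0, -0.21, 0, 0.125, 0, 1],
    [0.05, 0, -0.21, 0, 0.125, 0, 1],
    [0.18, 0, -0.23, 0, 0.125, 0, 1],
    [0.18, 0, -0.23, 0, 0.125, 0, 1],
    [0, 0, 0, 0, 0, 0, 1],
  ],
)

```text
t: 10.5
position: [0.6152, 0.0568, 0.0833]
eef_rot: [0.652, 0.755, -0.043, 0.054]
contact_force: [0.5, -0.3, -1.6]
opening: 0.186
grasp_force: 45.0
```

```bash
python3 -c "
from plan import *
where()"
```

```text
t 10.5 th 16.1 n -4.0 z 99.9 lat 7.3 F [ 0.4602 -0.2532 -1.574 ] grip 44.9955153465271 0.18615733325236342 q [ 0.0457  0.6332  1.7082 -0.1941  0.7908  0.0363]
```

>>> servo_tool(
  targets=[
    [0.41, 0, -0.26, 0, 0.125, 0, 1],
    [0.41, 0, -0.26, 0, 0.125, 0, 1],
    [0.24, 0, -0.25, 0, 0.125, 0, 1],
    [0.24, 0, -0.25, 0, 0.125, 0, 1],
    [0.15, 0, -0.23, 0, 0.125, 0, 1],
    [0.15, 0, -0.23, 0, 0.125, 0, 1],
    [0.17, 0, -0.38, 0, 0.25, 0, 1],
    [0.18, 0, -0.38, 0, 0.25, 0, 1],
    [0.14, 0, -0.35, 0, 0.25, 0, 1],
    [0.16, 0, -0.34, 0, 0.25, 0, 1],
    [0, 0, 0, 0, 0, 0, 1],
  ],
)

```text
t: 11.6
position: [0.6084, 0.1027, 0.1388]
eef_rot: [0.653, 0.755, 0.037, -0.038]
contact_force: [-0.5, 0.6, -1.5]
opening: 0.184
grasp_force: 45.0
```

```bash
python3 -c "
from plan import *
where()
S=arm.read_camera('scene');T=arm.read_camera('top')
cv2.imwrite('pics/t30.png',cv2.resize(np.hstack([T['img'][120:300,200:400],S['img'][180:360,220:420]]),(800,360),interpolation=cv2.INTER_CUBIC))"
```

```text
t 11.6 th 30.1 n 37.9 z 155.5 lat 6.8 F [-0.4825  0.6159 -1.5343] grip 44.995413422584534 0.18405828809791858 q [ 0.0134  0.561   1.6644  0.1319  0.9287 -0.2116]
```

View pics/t30.png

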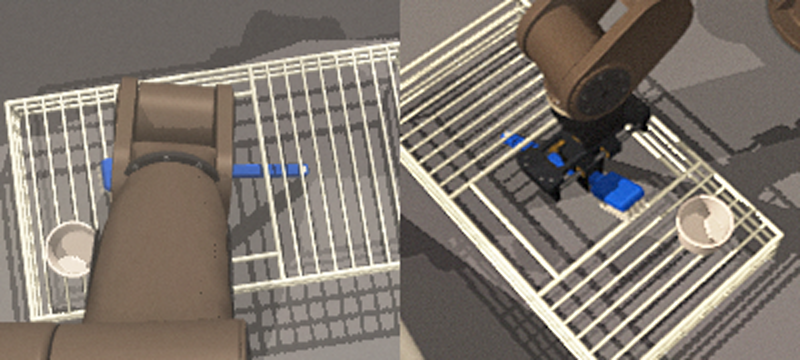

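The brush is tilted about 30° and clear of the wires: head at (615,190), tail at (510,135) still below the panel, ramekin untouched at (705,222). I'll go on to 52°.

>>> servo_tool(
  targets=[
    [0.14, 0, -0.34, 0, 0.25, 0, 1],
    [0.15, 0, -0.34, 0, 0.25, 0, 1],
    [0.16, 0, -0.33, 0, 0.25, 0, 1],
    [0.16, 0, -0.29, 0, 0.25, 0, 1],
    [0.17, 0, -0.29, 0, 0.25, 0, 1],
    [0.18, 0, -0.28, 0, 0.25, 0, 1],
    [0.19, 0, -0.28, 0, 0.25, 0, 1],
    [0.2, 0, -0.27, 0, 0.25, 0, 1],
    [0.21, 0, -0.27, 0, 0.25, 0, 1],
    [0.22, 0, -0.26, 0, 0.25, 0, 1],
    [0.23, 0, -0.25, 0, 0.25, 0, 1],
    [0, 0, 0, 0, 0, 0, 1],
  ],
)

```text
t: 12.9
position: [0.6047, 0.124, 0.2108]
eef_rot: [0.634, 0.734, 0.16, -0.182]
contact_force: [-1.3, -0.7, -2.9]
opening: 0.184
grasp_force: 45.0
```

```bash
python3 - <<'E'
from plan import *
where()
th,n,z=52,52,225
for n,z in((52,225),(62,245),(72,265),(80,300),(80,340),(80,400)):
    t=np.radians(th);c,s=np.cos(t),np.sin(t);a=np.radians(th+4.8);w=np.array([-100-n,86-z])
    print(n,z,"tail",n-243*c+20.5*s,z-243*s-20.5*c,"gap",(-np.sin(a)*w[0]+np.cos(a)*w[1])-12)
rows([(52,52,225),(52,62,245),(52,72,265),(52,80,300),(52,80,320)])
E
```

```text
t 12.9 th 52.0 n 52.6 z 225.4 lat 6.0 F [-1.3427 -0.6644 -2.9055] grip 44.995583295822144 0.1839769034284445 q [-0.1102  0.5228  1.6063  0.5124  1.192  -0.493 ]
52 225 tail -81.45151805519716 20.892326629390567 gap 39.07688758029768
62 245 tail -71.45151805519716 40.89232662939057 gap 36.493266245036295
72 265 tail -61.451518055197155 60.89232662939057 gap 33.90964490977491
80 300 tail -53.451518055197155 95.89232662939057 gap 21.439046595207344
80 340 tail -53.451518055197155 135.89232662939057 gap -0.46348234449467896
80 400 tail -53.451518055197155 195.89232662939057 gap -33.3172757540477
->th52 n62 z245: x 0.91 z -0.65 turn 0.000
->th52 n72 z265: x 0.91 z -0.65 turn 0.000
->th52 n80 z300: x 1.17 z -1.36 turn 0.000
->th52 n80 z320: x 0.47 z -0.88 turn 0.000
```

>>> servo_tool(
  targets=[
    [0.45, 0, -0.33, 0, 0, 0, 1],
    [0.45, 0, -0.33, 0, 0, 0, 1],
    [0.45, 0, -0.33, 0, 0, 0, 1],
    [0.45, 0, -0.33, 0, 0, 0, 1],
    [0.39, 0, -0.45, 0, 0, 0, 1],
    [0.39, 0, -0.45, 0, 0, 0, 1],
    [0.39, 0, -0.45, 0, 0, 0, 1],
    [0, 0, 0, 0, 0, 0, 1],
  ],
)

```text
t: 13.7
position: [0.6007, 0.1516, 0.2878]
eef_rot: [0.634, 0.735, 0.161, -0.181]
contact_force: [0.3, 0.2, -2.5]
opening: 0.185
grasp_force: 45.0
```

```bash
python3 -c "
from plan import *
where()"
```

```text
t 13.7 th 52.0 n 80.5 z 302.4 lat 5.7 F [ 0.2504  0.218  -2.5069] grip 44.99589264392853 0.18501492282008244 q [-0.0661  0.4443  1.5235  0.4958  1.3122 -0.3768]
```

>>> servo_tool(
  targets=[
    [0.23, 0, -0.44, 0, 0, 0, 1],
    [0.23, 0, -0.44, 0, 0, 0, 1],
    [0.23, 0, -0.44, 0, 0, 0, 1],
    [0.23, 0, -0.44, 0, 0, 0, 1],
    [0.23, 0, -0.44, 0, 0, 0, 1],
    [0.23, 0, -0.44, 0, 0, 0, 1],
    [0.23, 0, -0.44, 0, 0, 0, 1],
    [0.23, 0, -0.44, 0, 0, 0, 1],
    [0.23, 0, -0.44, 0, 0, 0, 1],
    [0.23, 0, -0.44, 0, 0, 0, 1],
    [0.23, 0, -0.44, 0, 0, 0, 1],
    [0.23, 0, -0.44, 0, 0, 0, 1],
  ],
)

```text
t: 14.9
position: [0.5999, 0.1504, 0.4058]
eef_rot: [0.634, 0.735, 0.16, -0.182]
contact_force: [0.1, 0.6, -2.3]
opening: 0.19
grasp_force: 45.0
```

>>> servo_tool(
  targets=[
    [0.1, 0, -0.2, 0, 0, 0, 1],
    [0, 0, 0, 0, 0, 0, 1],
    [0, 0, 0, 0, 0, 0, 1],
    [0, 0, 0, 0, 0, 0, 1],
    [0, 0, 0, 0, 0, 0, 1],
    [0, 0, 0, 0, 0, 0, 1],
  ],
)

```text
t: 15.5
position: [0.5999, 0.1502, 0.4092]
eef_rot: [0.634, 0.735, 0.16, -0.182]
contact_force: [-0.3, -0.1, -0.9]
opening: 0.188
grasp_force: 45.0
```

```bash
python3 - <<'E'
from plan import *
where()
S=arm.read_camera('scene');T=arm.read_camera('top')
cv2.imwrite('pics/end.png',cv2.resize(np.hstack([T['img'][90:330,120:420],S['img'][150:390,180:480]]),(800,320),interpolation=cv2.INTER_AREA))
s=arm.read_state();R=Ro.from_quat(s["eef_rot"]);M=(R*Ro.from_rotvec([0,np.radians(24),0])).as_matrix();h=s["position"]-.0188*R.as_matrix()[:,2];bx=M[:,0];bz=-M[:,2]
tl=h-.002*bz+bx*-.243+bz*(.008-.0285);print("tail",tl,proj(T,tl),proj(S,tl))
for c in(T,S):
    m=blue(c["img"],(180,90,480,330));n,l,st,ce=cv2.connectedComponentsWithStats(m);print(st[1:][st[1:,4]>8])
E
```

```text
t 15.5 th 52.0 n 79.3 z 423.8 lat 4.8 F [-0.3201 -0.0793 -0.8736] grip 44.995781779289246 0.1878670816601672 q [-0.0683  0.3701  1.327   0.4776  1.5554 -0.2495]
tail [0.6211 0.0112 0.2206] [315.6988 195.0262] [291.6046 234.5826]
[[220 170  32  22 527]]
[[326 211  32  18 350]
 [289 222  34  16 220]]
```

View pics/end.png

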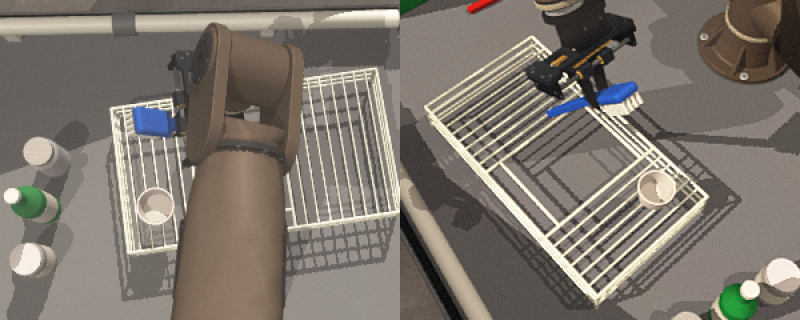

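The picture shows the brush held above the shelf. Its tail sits at (291,235) in the scene image, as predicted for z ≈ 0.22 m, which is 130 mm above the shelf's top. The ramekin, jar, cleaner and tin have not moved.

```bash
python3 -c "
from rig import arm
s=arm.read_state();print(abs(s['joint_vel']).max());print(arm.sign_off())"
```

```text
0.0010643377754929243
the job is handed in; nothing more can be done
None
```

I drew the brush out through the gap and handed the job in: it is held still at 45 N, its tail end about 130 mm above the shelf's top by calculation, with no wire contact seen and the ramekin, jar, cleaner and tin where they stood.

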